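# Lock the wooden sleeve onto the desk lamp's stem

### The arm

A 6-joint arm with a two-finger parallel gripper is mounted at the origin on the work surface. World frame = base frame: x ahead of the robot, y to its left, z up, the work surface at z = 0. Lengths are in m, angles in rad, forces in N, time in s.
With the tool pointing down it reaches from about 0.25 to 0.775 m from the base axis. Payload 4 kg.
Tool frame: the origin (TCP) lies at the very end of the fingers, on their centre line; the grasp point (between the pads) lies 19 mm behind it; z points along the fingers, x is the direction in which the jaws open and shut, and the axes are right-handed (so a half turn about z gives the same grasp; the last joint's range is limited). The gripper opens to 94 mm and grips with 3 to 60 N. Pads are 16 mm wide; open, the fingers measure 119 mm over their backs; the gripper's body (75 mm by 177 mm) begins 78 mm behind the grasp point.
Start: joints at [1.128, 0.087, 1.371, -0, 1.684, -0.103], TCP at [0.183, 0.519, 0.206] pointing down, gripper open.
Joint ranges: [-3.1, 3.1], [-0.76, 2.03], [0.27, 2.55], [-1.08, 4.22], [0.17, 2.65], [-2.57, 2.57]. Speed limits (rad/s): [2.79, 2.79, 3.14, 3.14, 3.14, 3.14].

### API

Orientations are given as [roll, pitch, yaw] about the fixed x, y, z axes, in that order (R = Rz(yaw) Ry(pitch) Rx(roll)).
In Python, from cell import env gives the robot as it stands.
- The arm moves only by the tool drive_tool, never from a script. Its arguments are lists of equal length, an entry for each row: "rotation": the turn, a rotation vector about the tool's x, y, z in rad, a list of three; "dp": the shift along the tool's x, y, z in mm, a list of three; "fingers": the opening, from -1 (shut) to 1 (fully open). A call has 1 to 10 rows; each row is the pose to reach, as a shift and turn from the pose measured when the call began, along the tool's axes at that moment; what a row does not reach only later rows make up. A row lasts 1/10 s, in which the tool goes at most 50 mm and 8.59 degrees, less where a joint would pass 70% of its speed; a pose out of reach is approached as far as the arm can. A call with a gripper value outside its range is refused whole. The fingers move at their own pace and stop on an object; "squeeze" is the grip in N (left out, the last holds). Time passes only in rows, so rows that repeat a pose let the fingers close. It gives the time, the measured TCP pose, the force and the opening at its end, in the units of the state.
- env.observe(): the state, without advancing time (a new reading comes with each control period).
- env.camera(name): name is "scene" or "side" or "wrist"; returns the picture (400x640x3 uint8, red, green, blue); there is no depth.
- env.camera_info(name): a dict with "mtx" (3x3 intrinsics, pixels), "k1" (the pictures are not rectified: a ray, as slopes to the right and down, at radius r is drawn at 1 + k1 r^2 times it, then the intrinsics apply), "R" (3x3) and "t" (3): a world point X has camera coordinates R X + t. Camera axes: x right, y down, z forward; pixel columns grow to the right and rows downward; lengths in m; the calibration is good to about 2 mm. A picture is of the moment at which its call begins: read the wrist's pose just before it. camera_info takes no time and is no camera call; for the wrist camera it gives the pose at the moment of the call.
- env.hand_in(): hands the job in, once; it reports no verdict.
Trained networks look in the newest picture that a camera, given by its name, has taken for a name from the list of things; names that differ only in an ending like _2 or _b are one class to them, and where a whole thing is asked for, a point or a joint stands for the part that bears it (a point fixed in the world has none). Each returns a list of dicts, best first, with "score" (0 to 1); they miss things now and then, are a little off and sometimes report something else, mostly with a low value. They report only what shows in the picture. A call takes as long as a camera call.
- env.outline_of(camera, thing): "region" (400x640 bool, what is visible of it) and "rect" ([left, top, width, height] in pixels, round what is visible of it).
The state is a dict: "time_s": time; "joints": joint angles; "dq": joint speeds; "tau": joint torques, N m; "ee_pos": TCP position; "tool_rot": TCP orientation; "contact_force": force on the tool from outside, world axes, zero at the start; "ft_torque": the same for the moment, N m; "gripper_width": finger opening in m.
Only numpy, scipy, OpenCV 4.12 (cv2) and the standard library are available. Lean on these libraries where they do the work, as an engineer would, in place of code of your own. Each camera call takes 0.05 s, during which the arm holds its last target. There are 200 camera calls.

### The job

Finish the lower half of the desk lamp: slide the wooden sleeve down over the steel stem on the round white base, turn it until its slots drop over the stem's pins, push it right down against the spring, then twist it clockwise (seen from above) until it locks, and let go so that it stays held down, upright and locked. Do not knock over or shove the other things on the desk.

Things in the scene. Friction and masses are not known exactly. Their poses are not given: they have to be found in the camera images.
- sleeve: Straight wooden tube standing upright on the desk, 44 mm outside diameter, 100 mm tall, about 0.11 kg. Origin: centre of its lower end; z up its axis. Bore 22.6 mm wide, widened to 26 mm in the lowest 21.5 mm, where three equal J-shaped bayonet slots, 120 degrees apart, are cut through the wall: see slot_mouth.
- slot_mouth (a point): Mouth of one slot, at the sleeve's lower end, 17.5 mm from its axis on its +x; the others at +-120 degrees. The straight entry, 9 mm wide at the bore, rises 21.5 mm. At its top the slot runs 60 degrees counter-clockwise seen from above, over a lip with its top 13 mm above the lower end, into a pocket with its floor at 9 mm. A wall ends the slot just past the pocket.
- lamp_base: The lamp's heavy round white base, 150 mm diameter, 22 mm thick; it does not move. Origin: centre of its underside, on the desk; z up; +x points to the short black cable stub that sticks out of its edge. The steel stem stands at its centre.
- stem_top (a point): Tip of the stem, on its axis, 122 mm above the desk. The stem is 20 mm in diameter; its last 10 mm taper to 12 mm at the tip. When locked the sleeve covers it.
- pin_level (a point): On the stem's axis, 51 mm above the desk, at the centre line of three level pins, 5 mm thick, 120 degrees apart, ends 19 mm from the axis. Their bearing is not measured: one lies within 0.6 rad either side of the cable stub's direction. Out of line, the sleeve's lower end rests on them at 53.5 mm above the desk; its slots drop over them within about 0.12 rad of true.
- collar_top (a point): On the stem's axis, 44 mm above the desk: top of the white sprung collar, 43 mm diameter, as found. Pressing it down takes 4 N at once and 0.8 N more per mm. The sleeve's lower end meets it at 44 mm, can be pushed to 32 mm, must be below 35.5 mm to turn past the lip, and springs up to 39.5 mm when locked, 60 degrees clockwise of where it dropped; if not locked, to 44 mm.
- hourglass: Bystander: hourglass with wooden ends, 54 mm diameter, 90 mm tall, upright. Origin: centre of its underside.
- pencil_cup: Bystander: white pencil cup, 68 mm diameter, 90 mm tall, pencils up to 140 mm, upright. Origin: centre of its underside.
- flower_jar: Bystander: glass jar with flowers, 74 mm diameter, 190 mm tall with the flowers. Origin: centre of its underside.
- lamp_head: Bystander: the lamp's white shade lying open side down, 100 mm diameter, 83 mm tall, with a bent tube reaching 150 mm to its +y. Origin: centre of the shade's underside.
- toy_sheep: Bystander: toy sheep, 95 mm long, 42 mm wide, 80 mm tall, standing. Origin: on the desk under the middle of its body.
- mug: Bystander: blue mug, 76 mm diameter, 85 mm tall, handle to its +y. Origin: centre of its underside.

How it is judged:
On the way, in this order (a step that is already met when the one before it is completed fails the run):
1. the sleeve is threaded on the stem (z of sleeve in the frame of lamp_base below 0.09 m and horizontal distance between sleeve and lamp_base below 0.006 m), for 0.05 s.
2. the sleeve's slots have dropped over the pins (z of sleeve in the frame of lamp_base below 0.047 m and horizontal distance between sleeve and lamp_base below 0.005 m), for 0.05 s.
At the end, for the whole second after the job is handed in: Released and at rest (under 20 mm/s), the sleeve is locked: its lower end 37.5 to 41.8 mm above the base's underside (unlocked it rises to 44, caught on the lip it stays at 35.5), its axis within 4 mm of the base's centre and 0.07 rad of upright (z of sleeve in the frame of lamp_base between 0.0375 and 0.0418 m and horizontal distance between sleeve and lamp_base below 0.004 m and angle between sleeve's own z axis and vertical below 0.07 rad and linear speed of sleeve below 0.02 m/s); the robot touches nothing.
It fails at once if a bystander is knocked over (angle between any of hourglass, pencil_cup, flower_jar, toy_sheep, mug, lamp_head's own z axis and vertical above 0.6 rad).
It fails at once if a bystander is shoved more than 5 cm (distance of any of hourglass, pencil_cup, flower_jar, toy_sheep, mug, lamp_head from where it was at the start of the episode above 0.05 m).
It also fails if it takes over 72 s, if anything falls off the work surface, if the arm or the gripper's body presses on something with over 40 N, if the wrist force passes 120 N, or if a joint passes its speed limit or range.

## Working session

There is one attempt and no reset: what is moved stays moved. The work goes in short steps, Python scripts to look and compute and a tool call to move; the robot and the scene stay as the last step left them, time stands still between calls to the robot, and variables do not carry over. Pictures are saved under pics/ and viewed, about 8 in all and at most 12, crops included, and the job is handed in when it is done.

Besides the shell and the picture viewer there is one more tool, called after ">>>" in YAML: its name, and indented under it one key for each argument. drive_tool: Moves the arm, as the interface text tells. Its arguments: {"type":"object","properties":{"rotation":{"type":"array","items":{"type":"array","items":{"type":"number"}}},"dp":{"type":"array","items":{"type":"array","items":{"type":"number"}}},"fingers":{"type":"array","items":{"type":"number"}},"squeeze":{"type":"number"}},"required":["rotation","dp","fingers"]}

```bash
ls; mkdir -p pics; cat > h.py <<'E'
import numpy as np, cv2
from cell import env
def save(n,fn,crop=None,s=1):
    im=env.camera(n)
    if crop: x,y,w,h=crop; im=im[y:y+h,x:x+w]
    if s!=1: im=cv2.resize(im,None,fx=s,fy=s,interpolation=cv2.INTER_CUBIC)
    cv2.imwrite('pics/'+fn,im[:,:,::-1]); return im
def ray(ci,u,v):
    K=np.array(ci['mtx']);k=ci['k1'];R=np.array(ci['R']);t=np.array(ci['t'])
    d=np.array([(u-K[0,2])/K[0,0],(v-K[1,2])/K[1,1]]);s=d.copy()
    for _ in range(20): s=d/(1+k*(s@s))
    return -R.T@t, R.T@np.array([s[0],s[1],1])
def atz(ci,u,v,z):
    c,d=ray(ci,u,v); return c+d*(z-c[2])/d[2]
def proj(ci,X):
    K=np.array(ci['mtx']);p=np.array(ci['R'])@X+np.array(ci['t']);s=p[:2]/p[2]
    s=s*(1+ci['k1']*(s@s)); return K[:2,:2]@s+K[:2,2]
E
python3 - <<'E'
from h import *
a=[]
for n in ['scene','side','wrist']:
    save(n,n+'0.png')
    ci=env.camera_info(n); print(n,np.round(-np.array(ci['R']).T@ci['t'],3),ci['mtx'][0][0],ci['k1'])
    for th in ['sleeve','lamp_base','hourglass','pencil_cup','flower_jar','lamp_head','toy_sheep','mug']:
        for d in env.outline_of(n,th)[:2]: print(n,th,round(d['score'],2),d['rect'],d['region'].sum())
print(env.observe())
im=np.vstack([cv2.resize(cv2.imread(f'pics/{n}0.png'),(480,300)) for n in ['scene','side']])
cv2.imwrite('pics/both.png',im)
E
```

```text
pics
scene [ 1.079 -0.875  0.861] 516.0881116675475 -0.17335796010731497
scene sleeve 0.79 [294.0, 223.8, 17.2, 42.3] 745
scene sleeve 0.41 [249.7, 310.6, 47.2, 51.2] 1213
scene lamp_base 0.95 [304.1, 167.7, 57.0, 39.3] 1303
scene pencil_cup 0.87 [204.0, 244.8, 30.7, 63.9] 1553
scene flower_jar 0.94 [345.8, 205.9, 57.7, 84.7] 2251
scene lamp_head 0.69 [390.7, 150.3, 45.8, 42.1] 1180
scene toy_sheep 0.76 [248.0, 310.5, 49.6, 52.7] 1300
scene mug 0.7 [304.9, 117.9, 19.6, 30.5] 726
side [ 0.063 -0.67   0.762] 370.57626600277285 -0.016052620703200883
side sleeve 0.93 [352.2, 218.0, 20.2, 32.2] 493
side lamp_base 0.73 [260.6, 188.1, 52.1, 30.2] 1025
side hourglass 0.83 [303.6, 243.5, 20.3, 36.3] 644
side pencil_cup 0.93 [367.9, 258.0, 32.5, 60.5] 1242
side flower_jar 0.87 [384.3, 167.7, 40.5, 61.8] 1271
side flower_jar 0.36 [302.3, 245.9, 23.1, 36.9] 622
side lamp_head 0.96 [286.2, 149.5, 33.1, 30.1] 739
side toy_sheep 0.56 [439.8, 260.5, 25.4, 34.0] 677
side mug 0.77 [186.2, 170.4, 41.9, 32.8] 826
wrist [0.118 0.543 0.385] 360.72941311643194 -0.0803411932188054
wrist mug 0.6 [206.4, 341.1, 78.9, 55.0] 3614
{'time_s': 1.35, 'joints': array([ 1.12788317e+00,  8.72186114e-02,  1.37068131e+00, -1.00857699e-05,
        1.68360499e+00, -1.03090306e-01]), 'dq': array([-1.27918473e-03,  1.51819878e-03,  2.74137570e-05,  7.25851746e-05,
       -6.52695943e-06, -4.48070846e-04]), 'tau': array([ 2.90098105e-04, -3.40039837e+01, -3.02592373e+01,  7.17743556e-02,
        2.38237507e-02, -6.01712344e-06]), 'ee_pos': array([0.18333933, 0.51856902, 0.20550519]), 'tool_rot': array([ 3.14157366e+00, -8.62510209e-05,  1.23097234e+00]), 'contact_force': array([-0.6934443 , -0.59444613, -0.31220428]), 'ft_torque': array([-0.0123008 , -0.01656291,  0.01833378]), 'gripper_width': 0.0942920615139051}
```

View pics/scene0.png

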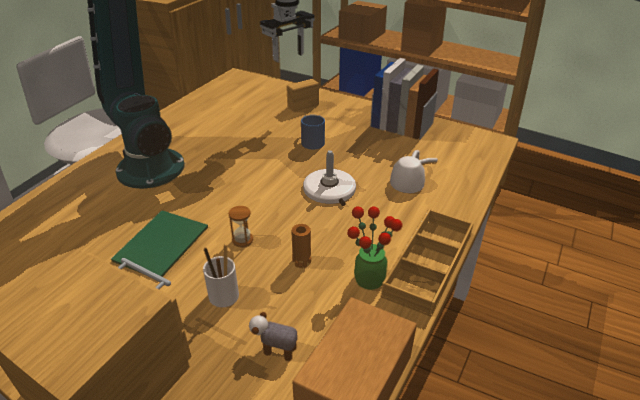

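View pics/side0.png

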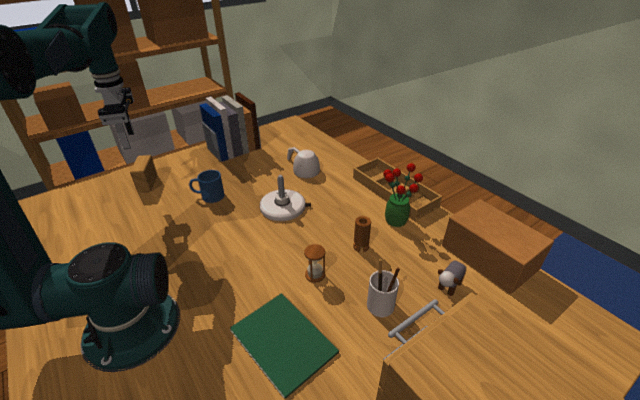

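Scene: the sleeve stands at (301,245), base at (330,185) with its cable stub at (343,203). Side: sleeve (362,233), base (284,205), stub (308,205). Next I'll fit positions by matching projected rectangles.

```bash
cat >> h.py <<'E'
from scipy.optimize import least_squares
def rectcyl(ci,xy,r,h0,h1):
    a=np.linspace(0,2*np.pi,48)
    P=np.array([proj(ci,np.array([xy[0]+r*np.cos(t),xy[1]+r*np.sin(t),z])) for z in(h0,h1) for t in a])
    return np.array([P[:,0].min(),P[:,1].min(),P[:,0].max()-1,P[:,1].max()-1])+.5
def fitcyl(obs,r,h0,h1,x0,use=(0,1,2,3)):
    # obs: list of (ci,rect)
    f=lambda p: np.concatenate([(rectcyl(c,p,r,h0,h1)-np.array([q[0],q[1],q[0]+q[2]-1,q[1]+q[3]-1]))[list(use)] for c,q in obs])
    s=least_squares(f,x0); return s.x,np.round(f(s.x),1)
E
python3 - <<'E'
from h import *
S=env.camera_info('scene');D=env.camera_info('side')
O=dict(sleeve=([294.0,223.8,17.2,42.3],[352.2,218.0,20.2,32.2],.022,.1,(0,1,2,3)),
lamp_base=([304.1,167.7,57.0,39.3],[260.6,188.1,52.1,30.2],.075,.022,(0,2,3)),
pencil_cup=([204.0,244.8,30.7,63.9],[367.9,258.0,32.5,60.5],.034,.09,(0,2,3)),
flower_jar=([345.8,205.9,57.7,84.7],[384.3,167.7,40.5,61.8],.037,.12,(3,)),
hourglass=(None,[303.6,243.5,20.3,36.3],.027,.09,(0,1,2,3)),
lamp_head=([390.7,150.3,45.8,42.1],[286.2,149.5,33.1,30.1],.05,.083,(3,)),
mug=([304.9,117.9,19.6,30.5],[186.2,170.4,41.9,32.8],.038,.085,(2,3)),
toy_sheep=([248,310.5,49.6,52.7],[439.8,260.5,25.4,34],.03,.08,(0,2,3)))
for k,(a,b,r,h,u) in O.items():
    ob=[(c,q) for c,q in((S,a),(D,b)) if q]
    b=O[k][1]
    x0=atz(D,b[0]+b[2]/2,b[1]+b[3]*.6,.04)[:2]
    p,e=fitcyl(ob,r,0,h,x0,u); print(k,np.round(p,4),'r',round(np.hypot(*p),3),e)
    if k=='sleeve':
        for ci,q in ob: print(' single',fitcyl([(ci,q)],r,0,h,x0,u)[0])
    if k=='lamp_base':
        for ci,q in ob: print(' single',fitcyl([(ci,q)],r,0,h,x0,u)[0])
for ci,uv in((S,(343,203)),(D,(308,205))): print('stub',atz(ci,*uv,.01))
E
```

```text
sleeve [ 0.6103 -0.1142] r 0.621 [-1.4 -1.1  1.   1.1  1.2 -2.8 -1.   1.8]
 single [ 0.61065862 -0.11363008]
 single [ 0.60900074 -0.11548569]
lamp_base [0.538  0.1739] r 0.565 [ 2.3 -1.3 -0.7  3.1 -3.1  2.5]
 single [0.53855691 0.16978362]
 single [0.54317617 0.18240095]
pencil_cup [ 0.5131 -0.3028] r 0.596 [-2.5  3.  -0.4 -0.1  0.1  0.5]
flower_jar [ 0.769  -0.0938] r 0.775 [-0.  0.]
hourglass [ 0.4423 -0.1167] r 0.457 [-0.5 -1.5  0.5  1.3]
lamp_head [0.6995 0.3096] r 0.765 [-0.  0.]
mug [0.3661 0.3641] r 0.516 [ 1.1  2.1 -1.6  0.4]
toy_sheep [ 0.6924 -0.3635] r 0.782 [ 9.2 -7.6 -1.7 -2.7  3.7  3.4]
stub [0.59805565 0.12131507 0.01      ]
stub [0.58990683 0.12359209 0.01      ]
```

```bash
python3 - <<'E'
from h import *
from scipy.spatial.transform import Rotation as Ro
o=env.observe(); T=Ro.from_euler('xyz',o['tool_rot']).as_matrix()
ci=env.camera_info('wrist');R=np.array(ci['R']);c=-R.T@ci['t']
print('cam in tool',np.round(T.T@(c-o['ee_pos']),4)); print('cam axes in tool (cols)',np.round(T.T@R.T,3)); print('tool axes',np.round(T,3)); print(ci['mtx'])
# shift to reach TCP x,y
g=np.array([.54-.0,.172,.2]); print(T.T@(g-o['ee_pos']))
E
```

```text
cam in tool [ 0.0009 -0.0698 -0.1791]
cam axes in tool (cols) [[ 1.     0.     0.   ]
 [-0.     0.969  0.245]
 [-0.    -0.245  0.969]]
tool axes [[ 0.333  0.943  0.   ]
 [ 0.943 -0.333  0.   ]
 [ 0.     0.    -1.   ]]
[[360.72941312   0.         320.64463921]
 [  0.         360.72941312 192.77557258]
 [  0.           0.           1.        ]]
[-0.20786782  0.45178312  0.00549585]
```

>>> drive_tool:
  rotation:
    - [0,0,-0.1]
    - [0,0,-0.2]
    - [0,0,-0.34]
    - [0,0,-0.34]
    - [0,0,-0.34]
    - [0,0,-0.34]
    - [0,0,-0.34]
    - [0,0,-0.34]
    - [0,0,-0.34]
    - [0,0,-0.34]
  dp:
    - [-17,47,0]
    - [-34,94,0]
    - [-51,141,0]
    - [-67,188,0]
    - [-84,235,0]
    - [-101,282,0]
    - [-118,329,10]
    - [-135,376,20]
    - [-152,423,30]
    - [-167,466,40]
  fingers: [1,1,1,1,1,1,1,1,1,1]

```text
time_s: 2.35
ee_pos: [0.5665, 0.2059, 0.166]
tool_rot: [3.141, -0.001, 1.571]
contact_force: [0.4, 0.2, 0.9]
gripper_width: 0.094
```

```bash
python3 - <<'E'
from h import *
from scipy.spatial.transform import Rotation as Ro
o=env.observe(); T=Ro.from_euler('xyz',o['tool_rot']).as_matrix()
print(o['ee_pos'],o['tool_rot'],T.T@(np.array([.61,.172,.13])-o['ee_pos'])*1000)
E
```

```text
[0.56654173 0.20588901 0.16597121] [ 3.14082606e+00 -5.37700368e-04  1.57082599e+00] [-33.90963115  43.42969062  35.9862824 ]
```

>>> drive_tool:
  rotation:
    - [0,0,0]
    - [0,0,0]
    - [0,0,0]
    - [0,0,0]
  dp:
    - [-17,22,18]
    - [-34,43,36]
    - [-34,43,36]
    - [-34,43,36]
  fingers: [1,1,1,1]

```text
time_s: 2.75
ee_pos: [0.6092, 0.1717, 0.1293]
tool_rot: [-3.14, -0.001, 1.57]
contact_force: [-0.6, 0.1, 1.1]
gripper_width: 0.0936
```

```bash
python3 - <<'E'
from h import *
ci=env.camera_info('wrist'); im=save('wrist','w1.png')
for th in ['lamp_base','stem_top','collar_top']:
    try:
        for d in env.outline_of('wrist',th)[:1]: print(th,d['score'],d['rect'])
    except Exception as e: print(e)
u,v=proj(ci,np.array([.54,.172,.051])); print(u,v)
x,y=int(u)-80,max(0,int(v)-70)
c=im[y:y+140,x:x+160]; cv2.imwrite('pics/w1c.png',cv2.resize(c,None,fx=5,fy=5,interpolation=cv2.INTER_CUBIC)[:600,:,::-1]); print(x,y)
E
```

```text
lamp_base 0.7 [234.0, 0.0, 192.2, 180.6]
stem_top 0.62 [231.6, 1.1, 192.0, 177.7]
collar_top 0.55 [233.7, 0.4, 191.7, 177.6]
320.07179278424195 102.6701212094279
240 32
```

View pics/w1.png

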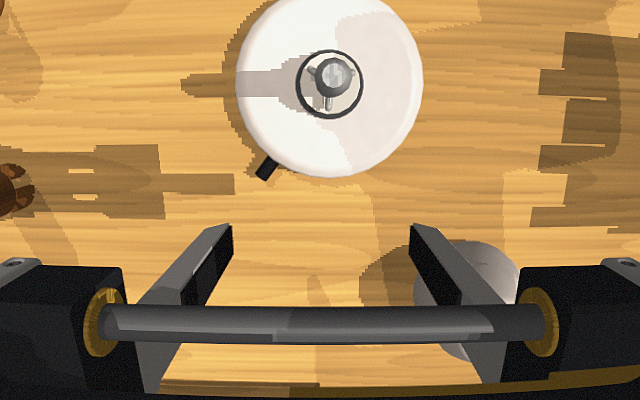

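View pics/w1c.png

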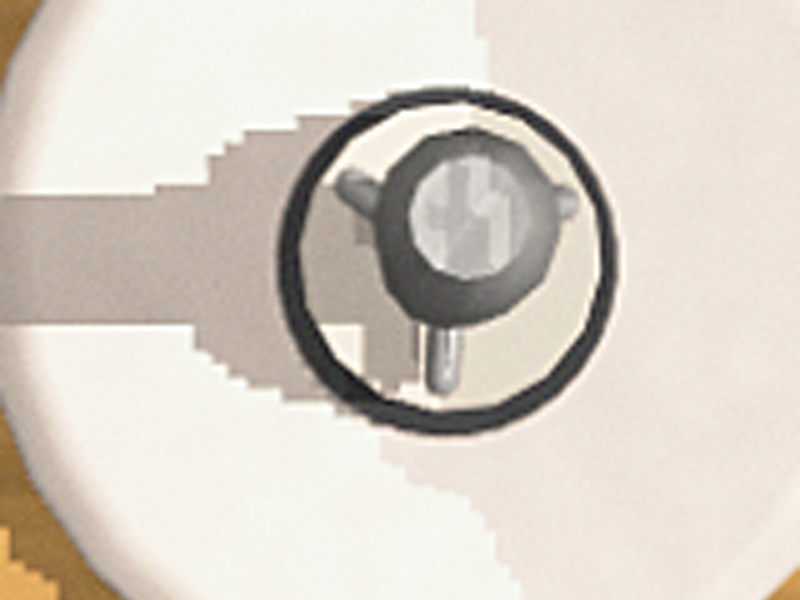

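The wrist picture shows the stem tip at (334,75), the collar ring centred at (329.5,84), pin tips at (329,110), (309,68), (355,73), and the cable stub at (266,168).

```bash
python3 - <<'E'
from h import *
ci=env.camera_info('wrist')
C=atz(ci,329.5,84.3,.044);S=atz(ci,333.8,75.4,.122);print('collar',C,'stem',S)
B=atz(ci,(234+426)/2,0,.02); print(B)
tips=np.array([atz(ci,*p,.0515) for p in((329,110),(309,67.8),(354.7,72.6))])[:,:2]
f=lambda p:np.concatenate([tips[i]-p[:2]-.0185*np.array([np.cos(p[2]+k),np.sin(p[2]+k)]) for i,k in enumerate((0,-2*np.pi/3,2*np.pi/3))])
s=least_squares(f,[*C[:2],0]); print(s.x,np.round(f(s.x)*1000,1))
for i,t in enumerate(tips): d=t-C[:2]; print(np.hypot(*d),np.arctan2(d[1],d[0]))
d=atz(ci,266,168,.01)[:2]-C[:2]; print('stub',d,np.arctan2(d[1],d[0]))
E
```

```text
collar [0.52776748 0.17998954 0.044     ] stem [0.52677827 0.1801436  0.122     ]
[0.46506904 0.18059901 0.02      ]
[ 0.5276221   0.18077781 -0.08250608] [-0.4  0.3 -0.   0.1  0.4 -0.4]
0.017871666612612913 -0.023702138585700964
0.017897691319298144 -2.21118092083531
0.018752897611423923 1.9885869990099347
stub [ 0.06700589 -0.05243207] -0.6639783883232366
```

>>> drive_tool:
  rotation:
    - [0,0,0]
    - [0,0,0]
    - [0,0,0]
    - [0,0,0]
    - [0,0,0]
  dp:
    - [-40,0,0]
    - [-80,0,30]
    - [-102,0,65]
    - [-102,0,69]
    - [-102,0,69]
  fingers: [1,1,1,1,1]

```text
time_s: 3.45
ee_pos: [0.609, 0.0721, 0.0624]
tool_rot: [3.14, -0.002, 1.573]
contact_force: [-0.3, -0.0, 0.6]
gripper_width: 0.0939
```

```bash
python3 - <<'E'
from h import *
for n in('scene','side'): print(n,proj(env.camera_info(n),np.array([.527,.180,.122])))
ci=env.camera_info('wrist'); im=save('wrist','w2.png')
for d in env.outline_of('wrist','sleeve')[:2]: print(d['score'],d['rect'])
x,y,w,h=[int(q) for q in env.outline_of('wrist','sleeve')[0]['rect']]
x=max(0,x-15);y=max(0,y-15);print(x,y)
c=im[y:y+h+30,x:x+w+30]; s=min(800/c.shape[1],600/c.shape[0],6); print(s)
cv2.imwrite('pics/w2c.png',cv2.resize(c,None,fx=s,fy=s,interpolation=cv2.INTER_CUBIC)[:,:,::-1])
E
```

```text
scene [330.73467838 150.86709113]
side [280.2081802  175.15658962]
0.76 [0.0, 175.2, 88.8, 90.4]
0 160
5.0
```

View pics/w2c.png

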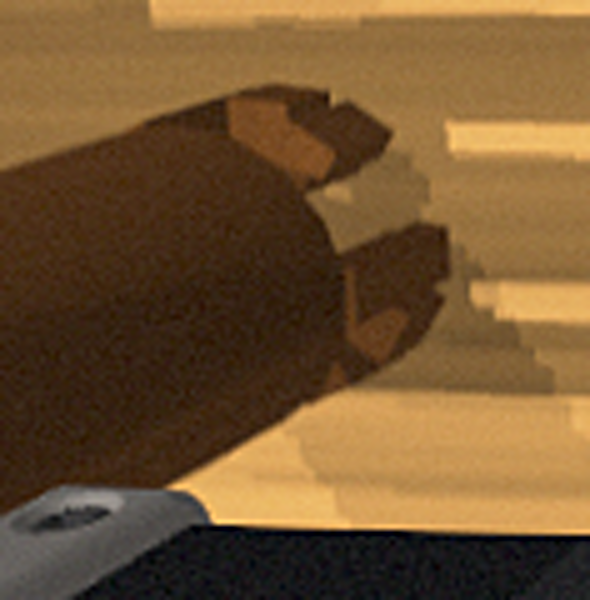

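The crop shows the sleeve's lower end, with one slot entry facing the camera between two legs (crop (390,150)/(445,230), i.e. pixels about (78,190)/(89,206)). Stem reprojections agree with scene and side. I'll fit the bearing by silhouette matching.

```bash
cat > fit.py <<'E'
from h import *
def pts(wedge):
    z,th,r=np.meshgrid(np.arange(0,.1,.0005),np.linspace(-np.pi,np.pi,300,endpoint=False),np.array([.0115,.013,.0145,.016,.0175,.019,.0205,.022]),indexing='ij')
    z,th,r=z.ravel(),th.ravel(),r.ravel()
    k=~((z<.0215)&(r<.013)); 
    t=(th+np.pi/3)%(2*np.pi/3)-np.pi/3
    hw=np.arcsin(.0045/.013) if wedge else np.arcsin(.0045/r)
    ent=(abs(t)<hw)&(z<.0215)
    t2=t%(2*np.pi/3)   # ccw of entry
    run=(t2<np.pi/3+hw)&(z<.0215)&(z>np.where(t2>np.pi/3-hw,.009,.013))
    k&=~(ent|run)
    return r[k],th[k],z[k]
def vproj(ci,P):
    q=P@np.array(ci['R']).T+np.array(ci['t']);s=q[:,:2]/q[:,2:];s=s*(1+ci['k1']*(s**2).sum(1,keepdims=True))
    K=np.array(ci['mtx']);return s@K[:2,:2].T+K[:2,2]
def sil(ci,M,xy,phi,box):
    r,th,z=M; P=np.c_[xy[0]+r*np.cos(th+phi),xy[1]+r*np.sin(th+phi),z]
    uv=vproj(ci,P)-np.array(box[:2]); m=np.zeros((box[3],box[2]),np.uint8)
    uv=np.round(uv).astype(int);ok=(uv>=0).all(1)&(uv[:,0]<box[2])&(uv[:,1]<box[3]); m[uv[ok,1],uv[ok,0]]=1
    return m
E
python3 - <<'E'
from fit import *
import time
im=cv2.imread('pics/w2.png')[:,:,::-1].astype(float); ci=env.camera_info('wrist')
box=(0,165,110,92); c=im[165:257,0:110]; 
rg=cv2.GaussianBlur(c,(0,0),.7); q=rg[...,1]/rg[...,0]
print(np.round(q[20:60:6,10:110:12],2))
mask=(q<.62).astype(np.uint8); print(mask.sum())
cv2.imwrite('pics/m.png',np.kron(mask,np.ones((5,5)))*255)
for wedge in(1,0):
    M=pts(wedge);out=[]
    for phi in np.linspace(-np.pi/3,np.pi/3,31)[:-1]:
        best=None
        for dx in(-.002,0,.002):
            for dy in(-.003,0,.003):
                m=sil(ci,M,(.610+dx,-.114+dy),phi,box); s=(m!=mask).sum()
                if best is None or s<best[0]: best=(s,round(phi,2),dx,dy)
        out.append(best)
    out.sort(); print(wedge,out[:5],out[-1])
E
```

```text
[[0.75 0.76 0.62 0.61 0.62 0.64 0.75 0.76 0.77]
 [0.66 0.61 0.61 0.63 0.61 0.61 0.75 0.74 0.74]
 [0.61 0.61 0.6  0.6  0.62 0.76 0.75 0.75 0.75]
 [0.62 0.62 0.6  0.62 0.61 0.75 0.75 0.75 0.75]
 [0.62 0.61 0.61 0.64 0.6  0.71 0.63 0.75 0.76]
 [0.6  0.62 0.61 0.66 0.6  0.63 0.62 0.74 0.75]
 [0.62 0.62 0.61 0.63 0.59 0.63 0.62 0.75 0.77]]
2499
1 [(np.int64(3087), np.float64(-0.28), 0.002, -0.003), (np.int64(3097), np.float64(-0.21), 0.002, -0.003), (np.int64(3115), np.float64(-0.14), 0.002, -0.003), (np.int64(3125), np.float64(-0.35), 0.002, -0.003), (np.int64(3125), np.float64(-0.07), 0.002, -0.003)] (np.int64(3316), np.float64(0.84), 0.002, -0.003)
0 [(np.int64(3159), np.float64(-0.21), 0.002, -0.003), (np.int64(3160), np.float64(-0.14), 0.002, -0.003), (np.int64(3167), np.float64(-0.28), 0.002, -0.003), (np.int64(3183), np.float64(-0.07), 0.002, -0.003), (np.int64(3189), np.float64(-0.35), 0.002, -0.003)] (np.int64(3382), np.float64(-0.7), 0.002, -0.003)[ WARN:0@1.221] global loadsave.cpp:1063 imwrite_ Unsupported depth image for selected encoder is fallbacked to CV_8U.
```

View pics/m.png

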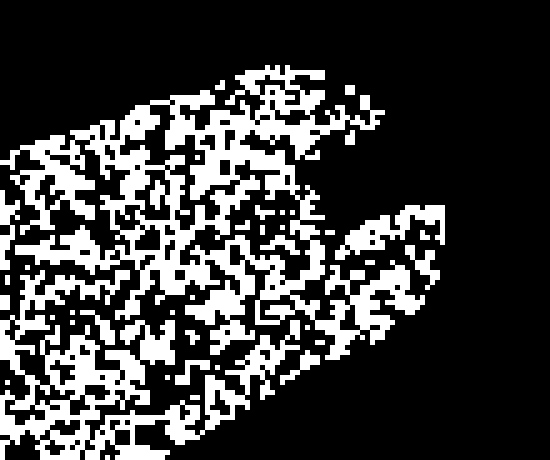

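The threshold is too tight (wood 0.62, desk 0.75), but the silhouette itself is clear. I'll refit at 0.69.

```bash
python3 - <<'E'
from fit import *
from scipy.optimize import minimize
im=cv2.imread('pics/w2.png')[:,:,::-1].astype(float); ci=env.camera_info('wrist')
box=(0,165,110,88); c=cv2.GaussianBlur(im,(0,0),.7)[165:253,0:110]; q=c[...,1]/c[...,0]
mask=cv2.medianBlur((q<.69).astype(np.uint8),3)
for wedge in(1,0):
    M=pts(wedge)
    f=lambda p:(sil(ci,M,(.610+p[0]/1000,-.114+p[1]/1000),p[2],box)!=mask).sum()
    R=[]
    for ph in np.linspace(-1.0,1.0,11):
        s=minimize(f,[0,0,ph],method='Nelder-Mead',options=dict(initial_simplex=[[0,0,ph],[5,0,ph],[0,5,ph],[2,2,ph+.25]],maxfev=90)); R.append((s.fun,*np.round(s.x,2)))
    R.sort(); print(wedge,R[:4],R[-3:])
    if wedge: p=R[0]
    if R[0][0]<=p[0]:
        p=R[0];m=sil(ci,M,(.610+p[1]/1000,-.114+p[2]/1000),p[3],box)
        v=np.dstack([m*255,mask*0,mask*255]); cv2.imwrite('pics/ov.png',cv2.resize(v,None,fx=5,fy=5,interpolation=cv2.INTER_NEAREST))
E
```

```text
1 [(np.float64(117.0), np.float64(5.17), np.float64(-4.95), np.float64(-0.15)), (np.float64(118.0), np.float64(5.16), np.float64(-4.97), np.float64(-0.15)), (np.float64(118.0), np.float64(5.16), np.float64(-4.93), np.float64(-0.15)), (np.float64(121.0), np.float64(5.14), np.float64(-5.05), np.float64(-0.15))] [(np.float64(342.0), np.float64(6.53), np.float64(-8.54), np.float64(1.9)), (np.float64(623.0), np.float64(4.99), np.float64(-5.14), np.float64(1.09)), (np.float64(626.0), np.float64(5.07), np.float64(-4.41), np.float64(0.65))]
0 [(np.float64(151.0), np.float64(5.13), np.float64(-5.02), np.float64(-0.13)), (np.float64(153.0), np.float64(5.15), np.float64(-4.97), np.float64(-0.15)), (np.float64(156.0), np.float64(5.11), np.float64(-4.96), np.float64(-0.13)), (np.float64(157.0), np.float64(5.2), np.float64(-5.06), np.float64(-0.18))] [(np.float64(486.0), np.float64(5.29), np.float64(-5.14), np.float64(-0.99)), (np.float64(490.0), np.float64(5.18), np.float64(-4.71), np.float64(0.62)), (np.float64(495.0), np.float64(5.18), np.float64(-5.11), np.float64(0.85))]
```

View pics/ov.png

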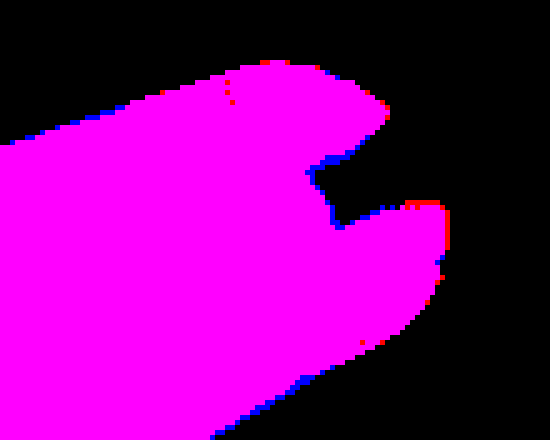

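Fit is good: sleeve at about (0.615,-0.119), slot bearing −0.15 rad, pins −0.08. I'll hover over the sleeve and refine.

>>> drive_tool:
  rotation:
    - [0,0,0]
    - [0,0,0]
    - [0,0,0]
    - [0,0,0]
    - [0,0,0]
    - [0,0,0]
    - [0,0,0]
  dp:
    - [0,0,-45]
    - [0,2,-90]
    - [-40,4,-118]
    - [-85,6,-118]
    - [-130,6,-118]
    - [-175,6,-118]
    - [-191,6,-118]
  fingers: [1,1,1,1,1,1,1]

```text
time_s: 4.3
ee_pos: [0.6179, -0.1213, 0.1853]
tool_rot: [3.13, 0.0, 1.572]
contact_force: [0.2, 0.7, -0.1]
gripper_width: 0.0938
```

```bash
python3 - <<'E'
from fit import *
from scipy.optimize import minimize
o=env.observe();print(o['ee_pos'],o['tool_rot'])
ci=env.camera_info('wrist'); im=save('wrist','w3.png').astype(float)
ds=env.outline_of('wrist','sleeve'); print([(d['score'],d['rect']) for d in ds[:2]])
x,y,w,h=[int(v) for v in ds[0]['rect']]; box=(x-8,y-8,w+16,h+16)
mask=ds[0]['region'][box[1]:box[1]+box[3],box[0]:box[0]+box[2]].astype(np.uint8)
M=pts(1)
f=lambda p:(cv2.morphologyEx(np.maximum(0,sil(ci,M,(.612+p[0]/1000,-.117+p[1]/1000),-.15,box)),cv2.MORPH_CLOSE,np.ones((3,3)))!=mask).sum()
s=minimize(f,[0,0],method='Nelder-Mead',options=dict(initial_simplex=[[0,0],[5,0],[0,5]])); print(s.x,s.fun,mask.sum())
c=im[y-20:y+h+20,x-20:x+w+20]; cv2.imwrite('pics/w3c.png',cv2.resize(c,None,fx=4,fy=4,interpolation=cv2.INTER_CUBIC)[:,:,::-1]);print(x-20,y-20)
E
```

```text
[ 0.6178603  -0.12128241  0.18526765] [3.13028393e+00 4.57205161e-04 1.57201583e+00]
[(0.66, [299.3, 140.4, 56.7, 73.5])]
[-2.05169678  0.86013794] 244.0 3033
279 120[ WARN:0@16.516] global loadsave.cpp:1063 imwrite_ Unsupported depth image for selected encoder is fallbacked to CV_8U.
```

View pics/w3c.png

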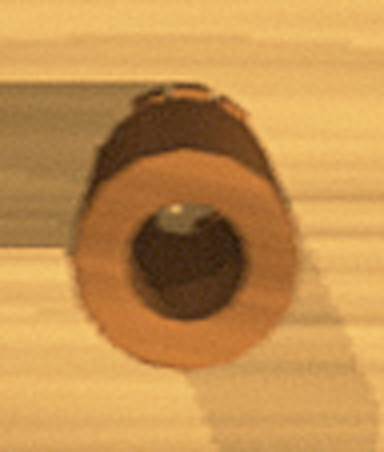

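>>> drive_tool:
  rotation:
    - [0.01,0,0]
    - [0.01,0,0]
    - [0.01,0,0]
  dp:
    - [0,0,0]
    - [0,0,0]
    - [0,0,0]
  fingers: [1,1,1]

```text
time_s: 4.7
ee_pos: [0.6182, -0.1176, 0.1849]
tool_rot: [3.141, -0.002, 1.575]
contact_force: [0.6, 0.4, 0.4]
gripper_width: 0.0943
```

```bash
python3 - <<'E'
from h import *
o=env.observe();print(o['ee_pos'],o['tool_rot'])
ci=env.camera_info('wrist'); im=save('wrist','w4.png').astype(np.float32)
c=cv2.GaussianBlur(im,(0,0),.7); q=((c[...,1]/c[...,0])<.69).astype(np.uint8)
g=c[...,0]
# sleeve mask & top-face: bright & reddish
top=((q>0)&(g>120)).astype(np.uint8)
n,l,st,ce=cv2.connectedComponentsWithStats(top[100:230,270:390]); i=1+np.argmax(st[1:,4]); print(st[i],ce[i])
m=(l==i).astype(np.uint8); cs,hi=cv2.findContours(m,cv2.RETR_CCOMP,cv2.CHAIN_APPROX_NONE)
for k in sorted(cs,key=len)[-2:]:
    (a,b),ax,an=cv2.fitEllipse(k); u,v=a+270,b+100; print(u,v,ax,atz(ci,u,v,.1))
E
```

```text
[ 0.61816363 -0.11758443  0.18486147] [ 3.14086489e+00 -1.62845461e-03  1.57483233e+00]
[  23   58   57   56 1791] [51.40312674 85.12897822]
321.7682762145996 185.75597381591797 (30.1381778717041, 31.04487419128418) [ 0.61001443 -0.11602835  0.1       ]
321.4953804016113 185.29684448242188 (54.45582580566406, 56.24897766113281) [ 0.60966117 -0.11623505  0.1       ]
```

>>> drive_tool:
  rotation:
    - [0,0,0]
    - [0,0,0]
    - [0,0,0]
    - [0,0,0]
    - [0,0,0]
    - [0,0,0]
    - [0,0,0]
  dp:
    - [1.6,-8.2,0]
    - [1.6,-8.2,30]
    - [1.6,-8.2,65]
    - [1.6,-8.2,100]
    - [1.6,-8.2,122]
    - [1.6,-8.2,129]
    - [1.6,-8.2,129]
  fingers: [1,1,1,1,1,1,1]

```text
time_s: 5.45
ee_pos: [0.6089, -0.1153, 0.0547]
tool_rot: [-3.14, -0.002, 1.575]
contact_force: [-1.3, 0.8, -0.1]
gripper_width: 0.094
```

>>> drive_tool:
  rotation:
    - [0,0,0]
    - [0,0,0]
    - [0,0,0]
    - [0,0,0]
    - [0,0,0]
    - [0,0,0]
    - [0,0,0]
    - [0,0,0]
  dp:
    - [0,0,0]
    - [0,0,0]
    - [0,0,0]
    - [0,0,0]
    - [0,0,0]
    - [0,0,0]
    - [0,0,0]
    - [0,0,0]
  fingers: [0.3,0.1,0,-0.1,-0.3,-0.6,-0.8,-1]
  squeeze: 40

```text
time_s: 6.25
ee_pos: [0.6089, -0.1155, 0.0548]
tool_rot: [-3.14, -0.002, 1.575]
contact_force: [-1.1, -0.2, 0.6]
gripper_width: 0.0442
```

>>> drive_tool:
  rotation:
    - [0,0,0]
    - [0,0,0]
    - [0,0,0]
    - [0,0,0]
    - [0,0,0]
    - [0,0,0]
    - [0,0,0]
    - [0,0,0]
    - [0,0,0]
    - [0,0,0]
  dp:
    - [0,0,-30]
    - [0,0,-70]
    - [0,0,-110]
    - [20,-6,-140]
    - [60,-17,-145]
    - [100,-28,-145]
    - [140,-39,-145]
    - [180,-50,-145]
    - [220,-61,-145]
    - [255,-71,-145]
  fingers: [-1,-1,-1,-1,-1,-1,-1,-1,-1,-1]

```text
time_s: 7.25
ee_pos: [0.5361, 0.1408, 0.2002]
tool_rot: [-3.139, -0.003, 1.576]
contact_force: [-0.8, 0.3, -0.8]
gripper_width: 0.0442
```

>>> drive_tool:
  rotation:
    - [0,0,0]
    - [0,0,0]
    - [0,0,0]
    - [0,0,0]
  dp:
    - [30,-8,0]
    - [36,-10,0]
    - [36,-10,0]
    - [36,-10,0]
  fingers: [-1,-1,-1,-1]

```text
time_s: 7.65
ee_pos: [0.5261, 0.1759, 0.2001]
tool_rot: [-3.139, -0.002, 1.575]
contact_force: [0.2, -0.4, -1.3]
gripper_width: 0.0445
```

```bash
python3 - <<'E'
from fit import *
from scipy.optimize import minimize
from scipy.spatial.transform import Rotation as Ro
o=env.observe();print(o['ee_pos'],o['tool_rot'],o['contact_force'],o['gripper_width'])
for n in ('scene','side'):
    ci=env.camera_info(n); im=save(n,n+'5.png')
    b=proj(ci,np.array([.527,.18,.15])); x,y=int(b[0])-60,int(b[1])-50
    c=im[max(y,0):y+120,x:x+120]; print(n,x,y)
    cv2.imwrite('pics/'+n+'5c.png',cv2.resize(c,(400,400*c.shape[0]//c.shape[1]),interpolation=cv2.INTER_CUBIC)[:,:,::-1])
a=cv2.imread('pics/scene5c.png');b=cv2.imread('pics/side5c.png');h=min(len(a),len(b));cv2.imwrite('pics/c5.png',np.hstack([a[:h],b[:h]]))
E
```

```text
[0.52613053 0.17591536 0.20005713] [-3.13889627e+00 -1.68710010e-03  1.57506123e+00] [ 0.22418074 -0.42298696 -1.34023834] 0.044473429691466615
scene 270 91
side 219 117
```

View pics/c5.png

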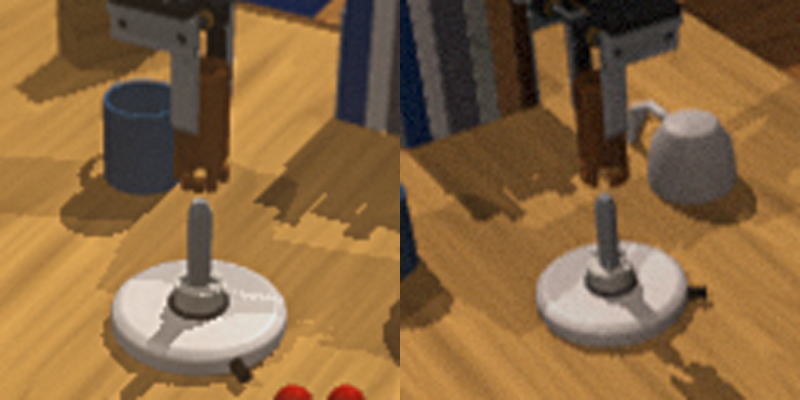

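Crops show the sleeve upright just above the stem, aligned to a few mm (scene: sleeve (203,178) vs tip (201,203); side: (604,175) vs (605,198)). I'll measure the offset differentially.

```bash
cat > align.py <<'E'
from h import *
def centre(im,rows,x0,x1,kind):
    c=cv2.GaussianBlur(im.astype(np.float32),(0,0),.6); out=[]
    big=8
    for r in rows:
        p=c[r,x0:x1]; p=np.stack([np.interp(np.arange(0,x1-x0,1/big),np.arange(x1-x0),p[:,k]) for k in range(3)],1)
        m=(p[:,1]/p[:,0]<.67) if kind=='sleeve' else (p[:,2]/p[:,0]>.72)
        i=np.where(m)[0]
        if len(i): out.append((r,x0+i.min()/big,x0+i.max()/big,len(i)/(i.max()-i.min()+1)))
    return np.array(out)
E
python3 - <<'E'
from align import *
for n,sr,tr,xs in(('scene',range(134,143,2),range(156,170,3),(316,345)),('side',range(157,168,2),range(180,192,3),(266,296))):
    im=cv2.imread('pics/'+n+'5.png')[:,:,::-1]
    print(n);print(np.round(centre(im,sr,*xs,'sleeve'),2));print(np.round(centre(im,tr,*xs,'stem'),2))
    ci=env.camera_info(n)
    for p in((.526,.176,.150),(.527,.18,.1)):
        print(proj(ci,np.array(p)),(proj(ci,np.array(p)+[.01,0,0])-proj(ci,np.array(p)))/10,(proj(ci,np.array(p)+[0,.01,0])-proj(ci,np.array(p)))/10)
E
```

```text
scene
[[134.   322.88 337.62   1.  ]
 [136.   322.88 337.62   1.  ]
 [138.   322.38 337.12   1.  ]
 [140.   322.62 337.88   1.  ]
 [142.   322.38 337.88   0.72]]
[[156.   326.88 332.38   1.  ]
 [159.   326.75 332.25   1.  ]
 [162.   326.75 332.25   1.  ]
 [165.   326.75 332.12   1.  ]
 [168.   326.62 332.25   1.  ]]
[329.86131605 142.55644776] [0.33036994 0.09529483] [ 0.17599556 -0.16655921]
[330.60933201 157.70950573] [0.32326362 0.09748231] [ 0.17180083 -0.17076372]
side
[[157.   272.   279.38   1.  ]
 [159.   271.38 285.88   1.  ]
 [161.   271.88 286.38   1.  ]
 [163.   271.5  286.25   1.  ]
 [165.   271.25 287.12   1.  ]
 [167.   266.   287.38   0.76]]
[[180.   277.62 282.5    1.  ]
 [183.   277.88 282.75   1.  ]
 [186.   278.38 283.     1.  ]
 [189.   278.62 284.     1.  ]]
[279.97583004 168.22010011] [ 0.27920143 -0.1051265 ] [-0.16881105 -0.14126565]
[280.6907763  180.98029343] [ 0.27098655 -0.10714125] [-0.16444134 -0.14437026]
```

>>> drive_tool:
  rotation:
    - [0,0,-0.03]
    - [-0.002,0,-0.07]
    - [-0.002,0,-0.07]
    - [-0.002,0,-0.07]
    - [-0.002,0,-0.07]
    - [-0.002,0,-0.07]
    - [-0.002,0,-0.07]
  dp:
    - [1,0,0]
    - [2.3,-0.5,5]
    - [2.3,-0.5,12]
    - [2.3,-0.5,18]
    - [2.3,-0.5,24]
    - [2.3,-0.5,30]
    - [2.3,-0.5,30]
  fingers: [-1,-1,-1,-1,-1,-1,-1]

```text
time_s: 8.45
ee_pos: [0.5251, 0.1776, 0.1687]
tool_rot: [-3.139, -0.002, 1.644]
contact_force: [0.6, 0.2, -1.2]
gripper_width: 0.0443
```

>>> drive_tool:
  rotation:
    - [0,0,0]
    - [0,0,0]
    - [0,0,0]
    - [0,0,0]
    - [0,0,0]
  dp:
    - [0,0,3]
    - [0,0,6]
    - [0,0,9]
    - [0,0,12]
    - [0,0,12]
  fingers: [-1,-1,-1,-1,-1]

```text
time_s: 8.95
ee_pos: [0.5247, 0.1776, 0.1561]
tool_rot: [-3.138, -0.002, 1.644]
contact_force: [-0.3, 0.3, -1.1]
gripper_width: 0.0444
```

>>> drive_tool:
  rotation:
    - [0,0,0]
    - [0,0,0]
    - [0,0,0]
    - [0,0,0]
    - [0,0,0]
  dp:
    - [0,0,3]
    - [0,0,6]
    - [0,0,9]
    - [0,0,12]
    - [0,0,12]
  fingers: [-1,-1,-1,-1,-1]

```text
time_s: 9.45
ee_pos: [0.5243, 0.1775, 0.1433]
tool_rot: [-3.136, -0.001, 1.644]
contact_force: [-0.3, -1.2, 0.1]
gripper_width: 0.0441
```

>>> drive_tool:
  rotation:
    - [-0.005,0,0]
    - [-0.005,0,0]
    - [-0.005,0,0]
    - [-0.005,0,0]
    - [-0.005,0,0]
  dp:
    - [-0.4,0,3]
    - [-0.4,0,6]
    - [-0.4,0,9]
    - [-0.4,0,12]
    - [-0.4,0,12]
  fingers: [-1,-1,-1,-1,-1]

```text
time_s: 9.95
ee_pos: [0.5241, 0.1771, 0.1307]
tool_rot: [-3.141, -0.001, 1.644]
contact_force: [0.4, 0.6, -1.2]
gripper_width: 0.0443
```

>>> drive_tool:
  rotation:
    - [0,0,0]
    - [0,0,0]
    - [0,0,0]
    - [0,0,0]
    - [0,0,0]
    - [0,0,0]
    - [0,0,0]
  dp:
    - [0,0,3]
    - [0,0,6]
    - [0,0,9]
    - [0,0,12]
    - [0,0,15]
    - [0,0,18]
    - [0,0,18]
  fingers: [-1,-1,-1,-1,-1,-1,-1]

```text
time_s: 10.65
ee_pos: [0.5239, 0.1772, 0.1121]
tool_rot: [-3.14, -0.002, 1.644]
contact_force: [0.7, 0.9, -1.4]
gripper_width: 0.0445
```

>>> drive_tool:
  rotation:
    - [0,0,0]
    - [0,0,0]
    - [0,0,0]
    - [0,0,0]
    - [0,0,0]
  dp:
    - [0,0,2]
    - [0,0,4]
    - [0,0,6]
    - [0,0,8]
    - [0,0,8]
  fingers: [-1,-1,-1,-1,-1]

```text
time_s: 11.15
ee_pos: [0.5238, 0.1772, 0.1037]
tool_rot: [-3.14, -0.002, 1.644]
contact_force: [-0.5, 0.5, -0.1]
gripper_width: 0.0443
```

>>> drive_tool:
  rotation:
    - [0,0,0]
    - [0,0,0]
    - [0,0,0]
    - [0,0,0]
  dp:
    - [0,0,2]
    - [0,0,4]
    - [0,0,6]
    - [0,0,8]
  fingers: [-1,-1,-1,-1]

```text
time_s: 11.55
ee_pos: [0.524, 0.1774, 0.0967]
tool_rot: [-3.141, -0.002, 1.644]
contact_force: [-1.8, -0.7, 4.8]
gripper_width: 0.0442
```

>>> drive_tool:
  rotation:
    - [0,0,0]
    - [0,0,0]
    - [0,0,0]
    - [0,0,0]
    - [0,0,0]
    - [0,0,0]
  dp:
    - [0,0,2]
    - [0,0,4]
    - [0,0,6]
    - [0,0,8]
    - [0,0,8]
    - [0,0,8]
  fingers: [-1,-1,-1,-1,-1,-1]
  squeeze: 50

```text
time_s: 12.15
ee_pos: [0.5241, 0.1774, 0.0907]
tool_rot: [3.141, -0.002, 1.644]
contact_force: [-3.1, -0.8, 9.8]
gripper_width: 0.0442
```

>>> drive_tool:
  rotation:
    - [0,0,0]
    - [0,0,0]
    - [0,0,0]
    - [0,0,0]
  dp:
    - [0,-0.5,2]
    - [0,-0.5,4]
    - [0,-0.5,4.5]
    - [0,-0.5,4.5]
  fingers: [-1,-1,-1,-1]

```text
time_s: 12.55
ee_pos: [0.5241, 0.1774, 0.0888]
tool_rot: [3.14, -0.002, 1.644]
contact_force: [-3.2, -1.7, 11.1]
gripper_width: 0.0441
```

>>> drive_tool:
  rotation:
    - [0,0,0]
    - [0,0,0]
    - [0,0,0]
    - [0,0,0]
  dp:
    - [0,-0.5,3]
    - [0,-0.5,5]
    - [0,-0.5,5]
    - [0,-0.5,5]
  fingers: [-1,-1,-1,-1]

```text
time_s: 12.95
ee_pos: [0.5241, 0.1774, 0.0869]
tool_rot: [3.137, -0.002, 1.644]
contact_force: [-4.1, -1.4, 12.6]
gripper_width: 0.0443
```

>>> drive_tool:
  rotation:
    - [0,0,0.06]
    - [0,0,0.16]
    - [0,0,0.26]
    - [0,0,0.36]
    - [0,0,0.46]
    - [0,0,0.56]
  dp:
    - [0,-1,4]
    - [0,-1,4]
    - [0,-1,4]
    - [0,-1,4]
    - [0,-1,4]
    - [0,-1,4]
  fingers: [-1,-1,-1,-1,-1,-1]

```text
time_s: 13.55
ee_pos: [0.5257, 0.1777, 0.0869]
tool_rot: [3.133, -0.009, 1.08]
contact_force: [-0.4, -0.2, 12.5]
gripper_width: 0.044
```

```bash
python3 -c "
from cell import env
o=env.observe();print(o['ft_torque'],o['contact_force'],o['joints'])"
```

```text
[-0.162074    0.28804152  0.05154397] [-0.40746521 -0.19386449 12.48324569] [ 2.23072486e-01  1.41873087e-01  1.54836538e+00  1.04894876e-03
  1.43917079e+00 -8.56723031e-01]
```

>>> drive_tool:
  rotation:
    - [0.008,-0.009,0.08]
    - [0.008,-0.009,0.18]
    - [0.008,-0.009,0.28]
    - [0.008,-0.009,0.38]
    - [0.008,-0.009,0.48]
    - [0.008,-0.009,0.5]
  dp:
    - [0,0,4]
    - [0,0,4]
    - [0,0,4]
    - [0,0,4]
    - [0,0,4]
    - [0,0,4]
  fingers: [-1,-1,-1,-1,-1,-1]

```text
time_s: 14.15
ee_pos: [0.5265, 0.1778, 0.0867]
tool_rot: [-3.141, -0.004, 0.578]
contact_force: [-5.8, -1.0, 14.0]
gripper_width: 0.0442
```

```bash
python3 -c "
from cell import env
o=env.observe();print(o['ft_torque'],o['contact_force'])"
```

```text
[-0.26193261  1.08164193  0.13972034] [-5.75156545 -1.00984797 14.02576823]
```

>>> drive_tool:
  rotation:
    - [0,0,0.03]
    - [0,0,0.06]
    - [0,0,0.09]
    - [0,0,0.09]
  dp:
    - [0,0,3]
    - [0,0,3]
    - [0,0,3]
    - [0,0,3]
  fingers: [-1,-1,-1,-1]

```text
time_s: 14.55
ee_pos: [0.5264, 0.1777, 0.0867]
tool_rot: [-3.141, -0.005, 0.488]
contact_force: [-7.0, -1.9, 13.1]
gripper_width: 0.0441
```

```bash
python3 -c "
from cell import env
o=env.observe();print(o['ft_torque'],o['contact_force'])"
```

```text
[-0.31075484  1.18153075 -0.00662048] [-6.96153788 -1.87609263 13.09808249]
```

>>> drive_tool:
  rotation:
    - [0,0,0]
    - [0,0,0]
    - [0,0,0]
    - [0,0,0]
  dp:
    - [-1,-0.5,0]
    - [-1,-0.5,-2]
    - [-1,-0.5,-4]
    - [-1,-0.5,-5]
  fingers: [-1,-1,-1,-1]

```text
time_s: 14.95
ee_pos: [0.5262, 0.1777, 0.0939]
tool_rot: [3.141, -0.008, 0.488]
contact_force: [-1.0, 0.2, 6.5]
gripper_width: 0.0445
```

>>> drive_tool:
  rotation:
    - [0,0,0]
    - [0,0,0]
    - [0,0,0]
    - [0,0,0]
  dp:
    - [0,0,-1]
    - [0,0,-2]
    - [0,0,-3]
    - [0,0,-3]
  fingers: [-1,-1,-1,-1]

```text
time_s: 15.35
ee_pos: [0.5261, 0.1777, 0.0948]
tool_rot: [3.142, -0.007, 0.488]
contact_force: [5.6, 1.6, -11.4]
gripper_width: 0.0442
```

At TCP z 0.0948 (lower end about 40 mm) the force flips to −11 N, so the sleeve is held by the pins: locked. I'll relax and release.

>>> drive_tool:
  rotation:
    - [0,0,0]
    - [0,0,0]
    - [0,0,0]
    - [0,0,0]
    - [0,0,0]
    - [0,0,0]
    - [0,0,0]
    - [0,0,0]
  dp:
    - [0,0,0]
    - [0,0,0]
    - [0,0,0]
    - [0,0,0]
    - [0,0,0]
    - [0,0,0]
    - [0,0,0]
    - [0,0,0]
  fingers: [-1,-1,-0.1,0.0,0.2,0.4,0.7,0.7]

```text
time_s: 16.15
ee_pos: [0.5261, 0.1777, 0.0953]
tool_rot: [3.141, -0.007, 0.488]
contact_force: [-0.7, -0.0, -0.3]
gripper_width: 0.0754
```

>>> drive_tool:
  rotation:
    - [0,0,0]
    - [0,0,0]
    - [0,0,0]
    - [0,0,0]
    - [0,0,0]
    - [0,0,0]
    - [0,0,0]
  dp:
    - [0,0,-15]
    - [0,0,-35]
    - [0,0,-60]
    - [0,0,-90]
    - [0,0,-120]
    - [0,0,-130]
    - [0,0,-130]
  fingers: [0.7,0.7,0.7,0.7,0.7,0.7,0.7]

```text
time_s: 16.85
ee_pos: [0.5263, 0.1775, 0.228]
tool_rot: [3.14, -0.012, 0.488]
contact_force: [0.0, 0.2, 0.2]
gripper_width: 0.0799
```

```bash
python3 - <<'E'
from h import *
o=env.observe();print(o['ee_pos'],o['contact_force'],o['gripper_width'])
S=[]
for n in ('scene','side'):
    ci=env.camera_info(n); im=save(n,n+'6.png')
    ds=env.outline_of(n,'sleeve')
    for z in (.032,.0395,.044): print(n,z,np.round(rectcyl(ci,(.5255,.1785),.022,z,z+.1),1))
    if ds: print(ds[0]['score'],ds[0]['rect'])
    b=proj(ci,np.array([.527,.18,.08])); x,y=int(b[0])-60,int(b[1])-65
    S.append(cv2.resize(im[y:y+130,x:x+120],(400,433),interpolation=cv2.INTER_CUBIC))
cv2.imwrite('pics/c6.png',np.hstack(S)[:,:,::-1])
E
```

```text
[0.52633369 0.17751752 0.22802109] [0.00672726 0.20776785 0.24126618] 0.07993422245375374
scene 0.032 [322.2 144.1 337.7 182.3]
scene 0.0395 [322.2 141.8 337.7 180.1]
scene 0.044 [322.2 140.3 337.8 178.7]
0.83 [322.7, 144.0, 14.7, 33.7]
side 0.032 [273.2 169.5 288.2 202.2]
side 0.0395 [273.  167.5 288.1 200.4]
side 0.044 [272.9 166.2 288.  199.2]
0.67 [286.6, 148.0, 34.4, 32.4]
```

View pics/c6.png

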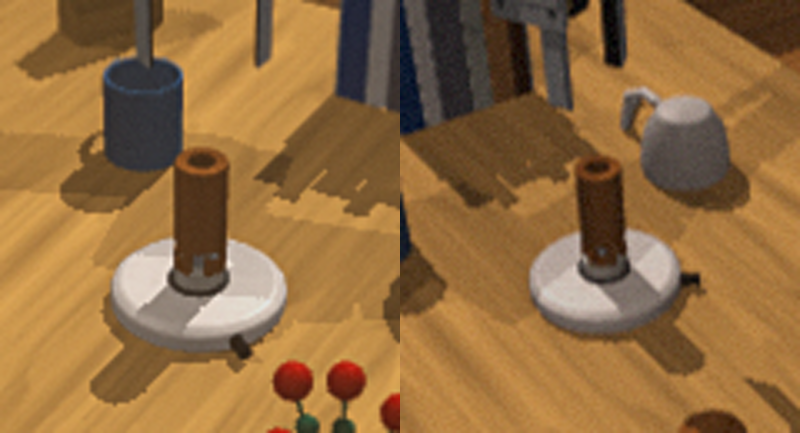

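The crops show the sleeve upright on the stem and clear of the gripper, with the bystanders in view where they were.

```bash
python3 -c "
from cell import env
print(env.hand_in())"
```

```text
the job is handed in; nothing more can be done
None
```

I threaded the sleeve onto the stem, and its slots dropped over the pins with no resistance. I pushed it down to about 32–33 mm, twisted it about 66° clockwise, released it, backed the gripper off and handed the job in at about 17 s.

**Lock check:** lifting gently before release, the force flipped from +6.5 N to −11.4 N with the sleeve's lower end at about 40 mm. That means the pins were holding it, as they should at the locked height of 39.5 mm.

**After release:** the wrist force was about 0, and the scene and side pictures showed the sleeve upright on the stem, with the bystanders in view unmoved.

**What disagreed or fell short:**
- **Stem position:** the wrist and fixed cameras differed by up to about 3 mm. I used a value in between, and the sleeve threaded without noticeable force.
- **Slot wall:** I felt no torque from the wall that ends the slot, even though I turned slightly past 60°.
- **Final pictures:** the last side-view detection of the sleeve was wrong (it marked the lamp head). The scene view's top and bottom edges were 2 to 3 px off those predicted for the locked height. So the height rests on the force test, not on the pictures.

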